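# Set the carving turntable to its marked angle and lock it

### The job

Set the carving turntable for the next cut: push its upright lever post round until the lever points at the middle of the wide button on the scale (not at the thin pin), then push the clamp lever on the left round until it is fully home against its stop, leaving the turntable on the mark. Only push, with the outside of the fingers or their tips: never take either post between the fingers, and leave the ink bottle, sanding block and eraser where they are.

Things in the scene. Friction and masses are not known exactly. Their poses are not given: they have to be found in the camera images.
- turntable_base: aluminium base of the carving turntable, screwed to the bench: round flange 264 mm across, 12 mm thick, with a 90 mm wide ear on its left (+y) side reaching to 187 mm from the turntable axis. Origin on the turntable's vertical axis, at the bench surface; own -x axis points from the turntable roughly towards the robot, own +y axis to the ear, z up. On the flange, black scale marks every 10 degrees from -60 to +60 degrees about own -x; long marks at -40, 0 and +40.
- index_ring (a joint): angle (rad) of the rotating wooden disc (116 mm across, top 30 mm above the bench, a 45x50x22 mm wood block fixed on it) and its radial steel lever. 0: the lever points along the base's own -x (towards the robot, middle of the scale); grows counter-clockwise seen from above (towards the base's own -y, away from the clamp). Turns from -1.05 to 1.05; stiff (about 2 to 2.5 N at the post, without spring) and stays where it is left. The clamp does not move it.
- lever_post (a point): top centre of the round upright steel post on the lever, 14 mm in diameter, 82 mm from the turntable axis; its top is 85 mm above the bench and the plain post can be pushed from 36 to 85 mm above the bench
- lever_aim (a point): point that the lever's tip aims at: on the lever's centre line, 120 mm from the turntable axis, 12 mm above the bench (the lever's pointed metal tip ends 103 mm from the axis); same radius as the markers
- wide_button: wide low steel button, round, 22 mm across and 9 mm high, fixed on the scale at one of the long marks, -40 or +40 degrees, 120 mm from the turntable axis; it marks the wanted angle. Origin at the middle of its underside, 12 mm above the bench. The thin pin, 7 mm across and 12 mm high, stands at the other of these two marks.
- thin_pin: thin round steel pin, 7 mm across and 12 mm high, fixed on the scale at the other long mark; not the wanted angle. Origin at the middle of its underside.
- clamp_lever (a joint): angle (rad) of the dark clamp lever on the base's ear, turning about a vertical axis that stands at (10, 150) mm in the base's own frame. 0: lever points along the base's own +y (open); grows counter-clockwise seen from above; 1.57: points along own -x, hard against its stop (fully home). Starts open (0 to 0.35); about 2 N at its post, without spring, stays where it is left.
- clamp_post (a point): top centre of the clamp lever's round upright steel post, 14 mm in diameter, 60 mm from the clamp's own axis; its top is 85 mm above the bench, and the plain post can be pushed from 32 to 85 mm above the bench
- ink_bottle: loose brown ink bottle with pale cap, 46 mm across, 85 mm high, a bystander; origin under its centre
- sanding_block: loose dark wooden block 52x105x29 mm, a bystander; origin under its centre
- eraser: loose eraser 21x45x13 mm, a bystander; origin under its centre

How it is judged:
By the outcome, as a careful person would: the job done as asked, in the order asked, and still so for the second after the job is handed in, with the robot touching nothing.
It also fails if it takes over 54 s, if anything falls off the work surface, if the arm or the gripper's body presses on something with over 40 N, if the wrist force passes 120 N, or if a joint passes its speed limit or range.

### The arm

A 6-joint arm with a two-finger parallel gripper is mounted at the origin on the work surface; the furniture and walls round the work are solid. World frame = base frame: x ahead of the robot, y to its left, z up, the work surface at z = 0. Lengths are in m, angles in rad, forces in N, time in s.
With the tool pointing down it reaches from about 0.35 to 0.775 m from the base axis. Payload 7.3 kg.
Tool frame: the origin (TCP) lies midway between the tips of the shut fingers; the grasp point (between the pads) lies 19 mm behind it (robot.grip_depth is the z of the grasp point in the tool frame, in m); z points along the fingers, y is the line along which they close (so a half turn about z gives the same grasp; the last joint's range is limited). The gripper opens to 92 mm and grips with 3 to 60 N. Pads are 19 mm wide; open, the fingers measure 130 mm over their backs; the gripper's body (75 mm by 190 mm) begins 47 mm behind the grasp point.
Start: joints at [1.076, 0.342, 1.524, -0, 1.275, -0.146], TCP at [0.179, 0.493, 0.227] pointing down, gripper open.
Joint ranges: [-2.53, 2.53], [-0.77, 2.02], [0.04, 2.7], [-1, 4.14], [0.28, 2.66], [-3.11, 3.11]. Speed limits (rad/s): [2.57, 2.57, 3.14, 3.14, 3.14, 3.14].

### API

Orientations are given as [roll, pitch, yaw] about the fixed x, y, z axes, in that order (R = Rz(yaw) Ry(pitch) Rx(roll)).
In Python, from cell import robot, viewer gives the robot as it stands.
- The arm moves only by the tool step_arm, never from a script. Its argument "increments" is a list of rows, each an object with "delta_pos": the shift along the tool's x, y, z in cm, a list of three; "dr": the turn, a rotation vector about the tool's x, y, z in degrees, a list of three; "fingers": the closure, from -1 (fully open) to 1 (shut), so that 0 is half open. In form: [{"delta_pos": [tx, ty, tz], "dr": [wx, wy, wz], "fingers": fingers}, ...]. A call has exactly 5 rows; each row is the pose to reach, as a shift and turn from the pose commanded when the call began, along the tool's axes at that moment; what a row does not reach only later rows make up. A row lasts 1/8 s, in which the tool goes at most 62.5 mm and 10.7 degrees, less where a joint would pass 70% of its speed; a pose out of reach is approached as far as the arm can. A call with a gripper value outside its range is refused whole. The fingers move at their own pace and stop on an object; "newtons" is the grip in N (left out, the last holds). Time passes only in rows, so rows that repeat a pose let the fingers close, or fill a call up. It gives the time, the measured TCP pose, the force, the opening and the grip force at its end, in the units of the state.
- robot.observe(): the state, without advancing time (a new reading comes with each control period).
- viewer.read_camera(name): name is "scene" or "top"; returns the picture (420x560x3 uint8, red, green, blue); there is no depth.
- viewer.camera_params(name): a dict with "K" (3x3 intrinsics, pixels), "T" (4x4, takes a point from camera to world coordinates). Camera axes: x right, y down, z forward; pixel columns grow to the right and rows downward; lengths in m; the calibration is good to about 2 mm. A picture is of the moment at which its call begins. camera_params takes no time and is no camera call.
- robot.hand_in(): hands the job in; it is judged then, once.
The state is a dict: "time": time; "qpos": joint angles; "qvel": joint speeds; "joint_efforts": joint torques, N m; "tool_pos": TCP position; "tool_rot": TCP orientation; "contact_force": force on the tool from outside, world axes, zero at the start; "torque": the same for the moment, N m; "opening": finger opening in m; "grip_force": force on a finger pad.
Only numpy, scipy, OpenCV 4.12 (cv2) and the standard library are available. Lean on these libraries where they do the work, as an engineer would, in place of code of your own. Each camera call takes 0.05 s, during which the arm holds its last target. There are 200 camera calls.

## Working session

There is one attempt and no reset: what is moved stays moved. The work goes in short steps, Python scripts to look and compute and a tool call to move; the robot and the scene stay as the last step left them, time stands still between calls to the robot, and variables do not carry over. Pictures are saved under pics/ and viewed, at most 10 in all, crops included, and the job is handed in when it is done.

Besides the shell and the picture viewer there is one more tool, called after "Call:" as a command line: name --argument value ..., lists and objects as JSON in quotes. step_arm: Moves the arm, as the interface text tells. Its arguments: {"type":"object","properties":{"increments":{"type":"array"},"newtons":{"type":"number"}},"required":["increments"]}

```bash
mkdir -p pics; python3 - <<'E'
from cell import robot, viewer
import cv2
for n in("top","scene"):
    cv2.imwrite(f"pics/{n}0.png",viewer.read_camera(n)[:,:,::-1])
    p=viewer.camera_params(n);print(p["K"],p["T"])
s=robot.observe();print(s)
E
```

```text
[[421.85314801   0.         276.98133199]
 [  0.         421.85314801 215.06688633]
 [  0.           0.           1.        ]] [[ 0.01910016 -0.99809937  0.05859033  0.50525123]
 [-0.99947513 -0.02059442 -0.02500661 -0.04714072]
 [ 0.02616571 -0.05808195 -0.99796886  1.04699482]
 [ 0.          0.          0.          1.        ]]
[[453.57420853   0.         278.0658489 ]
 [  0.         453.57420853 205.93730964]
 [  0.           0.           1.        ]] [[ 0.74439157 -0.43317885  0.50817051  0.09012644]
 [-0.66773827 -0.47992984  0.56902807 -0.62414209]
 [-0.00260473 -0.7629046  -0.64650583  0.6872425 ]
 [ 0.          0.          0.          1.        ]]
{'time': 0.1, 'qpos': array([ 1.07601041e+00,  3.42644370e-01,  1.52492810e+00,  2.04190243e-06,
        1.27539509e+00, -1.45970987e-01]), 'qvel': array([ 0.00075341, -0.00258076, -0.00068022,  0.00116254, -0.00024519,
        0.00057879]), 'joint_efforts': array([ 6.30048999e-04, -4.32005739e+01, -2.44693226e+01,  7.18317926e-02,
        5.26710448e-02, -5.35054198e-05]), 'tool_pos': array([0.17922581, 0.49307207, 0.22611666]), 'tool_rot': array([-3.14023265e+00, -2.01916455e-04,  2.79277699e+00]), 'contact_force': array([-0.26245693,  0.15365638,  0.41538615]), 'torque': array([ 0.03839109,  0.03729745, -0.00364808]), 'grip_force': 0.0, 'opening': 0.09173476702648506}
```

View pics/top0.png

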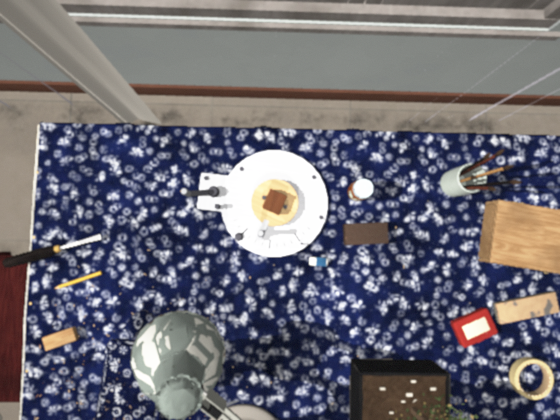

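View pics/scene0.png

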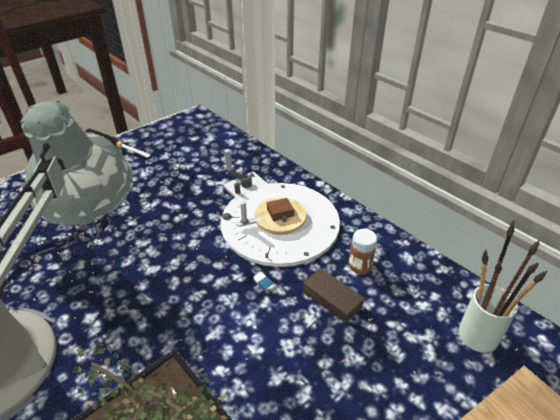

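```bash
cat > h.py <<'E'
import numpy as np, cv2
from cell import robot, viewer
def proj(n,P):
    p=viewer.camera_params(n);T=np.linalg.inv(p["T"]);c=np.atleast_2d(P)@T[:3,:3].T+T[:3,3];q=c@p["K"].T
    return q[:,:2]/q[:,2:]
def ray(n,uv,z):
    p=viewer.camera_params(n);d=p["T"][:3,:3]@np.linalg.inv(p["K"])@[uv[0],uv[1],1];o=p["T"][:3,3]
    return o+d*(z-o[2])/d[2]
E
python3 - <<'E'
from h import *
a=cv2.imread("pics/top0.png")[140:270,185:400];b=cv2.imread("pics/scene0.png")[140:290,190:390]
cv2.imwrite("pics/topz.png",cv2.resize(a,None,fx=3.7,fy=3.7,interpolation=cv2.INTER_CUBIC))
cv2.imwrite("pics/scenez.png",cv2.resize(b,None,fx=4,fy=4,interpolation=cv2.INTER_CUBIC))
print(proj("top",[[0,0,0],[.179,.493,.227],[.18,.49,.4]]),proj("scene",[[0,0,0],[.179,.493,.227],[.18,.49,.4]]))
E
```

```text
[[ 241.97062411  449.74181204]
 [ -27.73834914  409.49995671]
 [-108.27783973  456.64469549]] [[-12.05299498 364.6976435 ]
 [-36.52692939 102.31275497]
 [-76.41943281  20.12496823]]
```

View pics/topz.png

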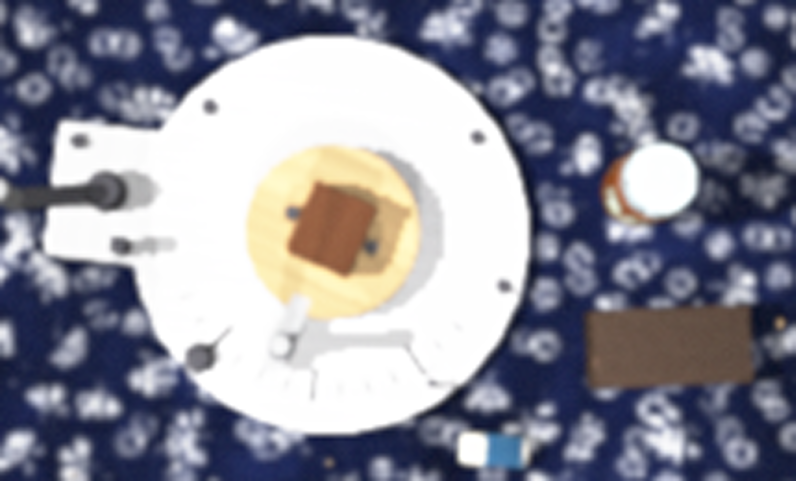

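View pics/scenez.png

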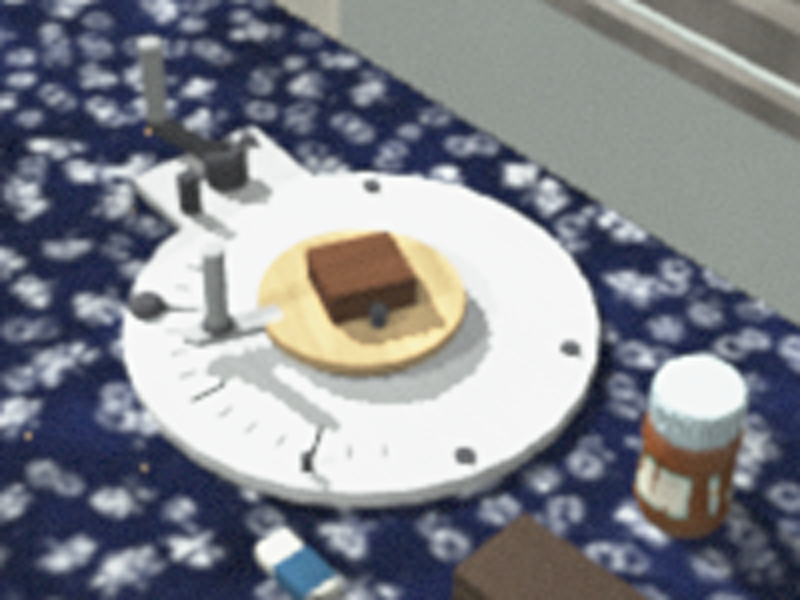

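```bash
python3 - <<'E'
from h import *
t=lambda u,v:(u/3.7+185-.36,v/3.7+140-.36)
s=lambda u,v:(u/4+190-.37,v/4+140-.37)
a=cv2.imread("pics/top0.png")
m=((a.min(2)>165)*255).astype(np.uint8)
m=cv2.morphologyEx(m,cv2.MORPH_OPEN,np.ones((5,5)))
c=max(cv2.findContours(m,0,1)[0],key=cv2.contourArea)
pts=np.array([ray("top",p[0],.012)[:2] for p in cv2.convexHull(c)])
from scipy.optimize import least_squares
f=lambda x:np.hypot(*(pts-x[:2]).T)-.132
r=least_squares(f,[.55,-.05],loss="soft_l1",f_scale=.001);C=r.x
print("C",C,"rms",np.median(abs(f(C))),"hand",ray("top",t(331.5,235),.012))
def rep(n,p):
    d=p[:2]-C;print(n,p.round(4),"r",np.hypot(*d).round(4),"ang ccw from -x",np.degrees(np.arctan2(-d[1],-d[0])).round(1))
rep("button top",ray("top",t(200,357),.019)); rep("button sc",ray("scene",s(149,304),.019))
rep("pin top",ray("top",t(430,382),.018));rep("pin sc",ray("scene",s(308,460),.020))
rep("post top",ray("top",t(283,346),.085));rep("post sc",ray("scene",s(213,250),.085))
rep("clamp axis top",ray("top",t(108,190),.04));rep("clampstop",ray("top",t(122,245),.03))
rep("clamp post sc",ray("scene",s(150,43),.085));rep("clamp post top",ray("top",t(-5,193),.085))
rep("eraser",ray("top",t(492,450),.01));rep("ink",ray("top",t(660,180),.085))
rep("lampbase sc",ray("scene",(20,350),.0));rep("lampbase top",ray("top",(245,412),0))
# triangulate lamp
def tri(a,b):
    A=[];B=[]
    for n,uv in(("top",a),("scene",b)):
        o=ray(n,uv,0);d=ray(n,uv,.3)-o;d/=np.linalg.norm(d);P=np.eye(3)-np.outer(d,d);A.append(P);B.append(P@o)
    return np.linalg.lstsq(np.vstack(A),np.hstack(B),rcond=None)
for q in (((183,395),(50,118)),((178,355),(95,185)),((205,395),(40,165))):x=tri(*q);print("lamp",x[0],x[1])
b=cv2.resize(a[120:280,20:240],None,fx=3.6,fy=3.6,interpolation=cv2.INTER_CUBIC)[:,:792]
cv2.imwrite("pics/left.png",b)
E
```

```text
C [ 0.59626181 -0.06465789] rms 0.0007107536339236997 hand [ 0.59525158 -0.06575019  0.012     ]
button top [0.5125 0.0191 0.019 ] r 0.1185 ang ccw from -x -45.0
button sc [0.5086 0.0155 0.019 ] r 0.1187 ang ccw from -x -42.4
pin top [ 0.4989 -0.1324  0.018 ] r 0.1186 ang ccw from -x 34.9
pin sc [ 0.4959 -0.1346  0.02  ] r 0.1224 ang ccw from -x 34.9
post top [ 0.5197 -0.0359  0.085 ] r 0.0817 ang ccw from -x -20.6
post sc [ 0.5175 -0.0361  0.085 ] r 0.0838 ang ccw from -x -19.9
clamp axis top [0.6189 0.0797 0.04  ] r 0.1461 ang ccw from -x -98.9
clampstop [0.5842 0.0709 0.03  ] r 0.1361 ang ccw from -x -84.9
clamp post sc [0.6105 0.1416 0.085 ] r 0.2067 ang ccw from -x -94.0
clamp post top [0.6104 0.1433 0.085 ] r 0.2085 ang ccw from -x -93.9
eraser [ 0.4547 -0.175   0.01  ] r 0.1795 ang ccw from -x 37.9
ink [ 0.6277 -0.2685  0.085 ] r 0.2062 ang ccw from -x 98.8
lampbase sc [ 0.0491 -0.0072  0.    ] r 0.5501 ang ccw from -x -6.0
lampbase top [ 0.0885 -0.0052  0.    ] r 0.5112 ang ccw from -x -6.7
lamp [0.24616353 0.08453937 0.33326895] [3.95373504e-06]
lamp [0.27688698 0.12183225 0.16533718] [0.00024649]
lamp [0.21288964 0.06124722 0.26999652] [0.00030176]
```

View pics/left.png

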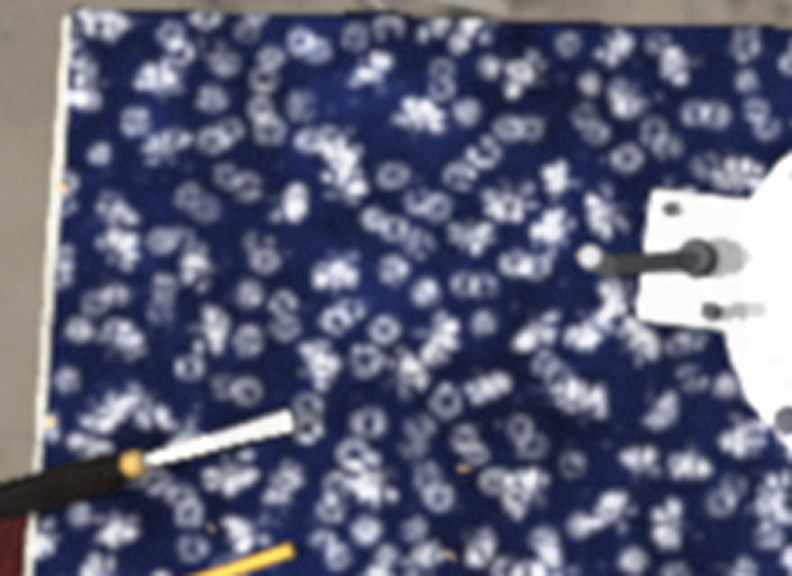

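The wide button is on the clamp side, at -40° (top crop 200,357). The thin pin is at +40° (430,382), and the lever is at about -15° (post 283,346). The base yaw comes out near -5.1°. The clamp post (left crop 591,257) is at about 14°, and a lamp stands at x<0.37, so I'll swing round outside it.

Call:
step_arm --increments '[{"delta_pos": [-6, 0, 0], "dr": [0, 0, 3], "fingers": 1}, {"delta_pos": [-12, 0, 0], "dr": [0, 0, 6], "fingers": 1}, {"delta_pos": [-18, 0, 0], "dr": [0, 0, 9], "fingers": 1}, {"delta_pos": [-24, 0, 0], "dr": [0, 0, 12], "fingers": 1}, {"delta_pos": [-30, 0, 0], "dr": [0, 0, 15], "fingers": 1}]' --newtons 20

```text
time: 0.72
tool_pos: [0.4629, 0.3899, 0.2264]
tool_rot: [-3.141, -0.0, 2.529]
contact_force: [0.0, 0.5, 0.3]
opening: 0.0464
grip_force: 0.0
```

```bash
cat >> h.py <<'E'
from scipy.spatial.transform import Rotation as R
def to(*targets):
    s=robot.observe();M=R.from_euler("xyz",s["tool_rot"]).as_matrix()
    print("t",s["time"],"tcp",s["tool_pos"].round(4),"yaw",np.degrees(s["tool_rot"][2]).round(1),"F",s["contact_force"].round(1),"op",round(s["opening"],4))
    for t in targets:print(t,"->cm",(100*M.T@(np.array(t)-s["tool_pos"])).round(2))
E
python3 -c "
from h import *
to((.55,.2,.2),(.5,-.064,.18),(.5,-.064,.05))"
```

```text
t 0.725 tcp [0.4629 0.3899 0.2264] yaw 144.9 F [0.  0.5 0.3] op 0.0464
(0.55, 0.2, 0.2) ->cm [-18.04 -10.53   2.63]
(0.5, -0.064, 0.18) ->cm [-29.13 -35.01   4.64]
(0.5, -0.064, 0.05) ->cm [-29.13 -35.    17.64]
```

Call:
step_arm --increments '[{"delta_pos": [-5, -3, 0.5], "dr": [0, 0, 0], "fingers": 1}, {"delta_pos": [-10, -6, 1], "dr": [0, 0, 0], "fingers": 1}, {"delta_pos": [-15, -9, 2], "dr": [0, 0, 0], "fingers": 1}, {"delta_pos": [-19, -13, 3], "dr": [0, 0, 0], "fingers": 1}, {"delta_pos": [-21, -18.5, 4], "dr": [0, 0, 0], "fingers": 1}]'

```text
time: 1.35
tool_pos: [0.528, 0.1167, 0.1856]
tool_rot: [-3.141, 0.0, 2.53]
contact_force: [0.3, -0.5, -0.8]
opening: 0.0009
grip_force: 0.0
```

Call:
step_arm --increments '[{"delta_pos": [-2, -5.5, 0], "dr": [0, 0, 0], "fingers": 1}, {"delta_pos": [-4, -11, 0], "dr": [0, 0, 0], "fingers": 1}, {"delta_pos": [-8, -16.5, 0], "dr": [0, 0, 0], "fingers": 1}, {"delta_pos": [-8, -16.5, 0], "dr": [0, 0, 0], "fingers": 1}, {"delta_pos": [-8, -16.5, 0], "dr": [0, 0, 0], "fingers": 1}]'

```text
time: 1.98
tool_pos: [0.4981, -0.0621, 0.1864]
tool_rot: [3.141, -0.001, 2.53]
contact_force: [-0.7, 1.2, 0.2]
opening: 0.0004
grip_force: 0.0
```

```bash
python3 -c "
from h import *
to((.498,-.066,.05))
a=viewer.read_camera('scene')[:,:,::-1];cv2.imwrite('pics/s1.png',a)"
```

```text
t 1.975 tcp [ 0.4981 -0.0621  0.1864] yaw 144.9 F [-0.7  1.2  0.2] op 0.0004
(0.498, -0.066, 0.05) ->cm [-0.23 -0.33 13.64]
```

View pics/s1.png

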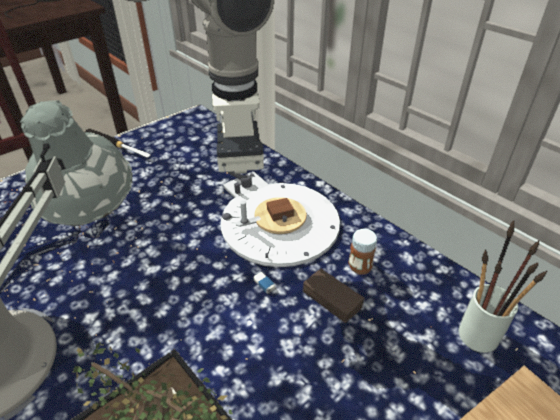

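```bash
python3 -c "
from h import *
print(proj('scene',[[.498,-.062,.186],[.498,-.062,.252]]))
a=viewer.read_camera('scene')[:,:,::-1][80:240,140:340];cv2.imwrite('pics/s1z.png',cv2.resize(a,None,fx=3.7,fy=3.7,interpolation=2))"
```

```text
[[240.53059358 171.79629108]
 [238.45326861 141.74794696]]
```

View pics/s1z.png

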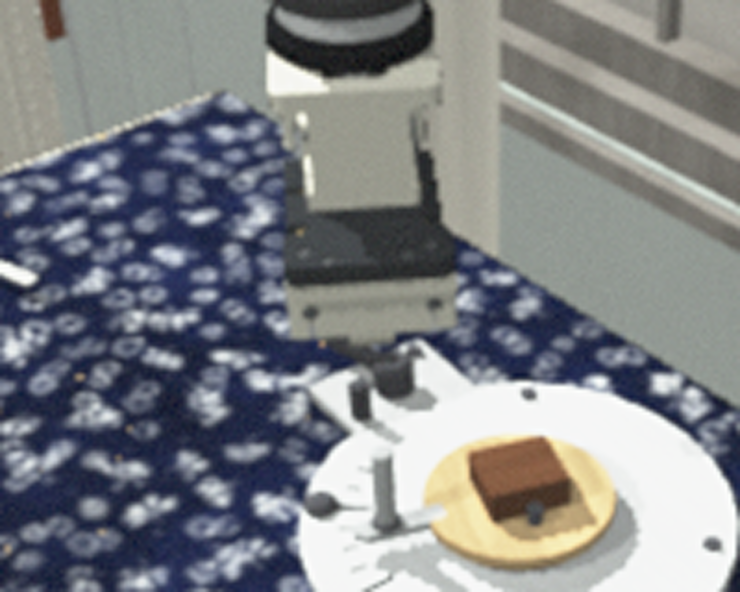

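Call:
step_arm --increments '[{"delta_pos": [-0.15, -1, 0], "dr": [0, 0, 0], "fingers": 1}, {"delta_pos": [-0.15, -1, 5], "dr": [0, 0, 0], "fingers": 1}, {"delta_pos": [-0.15, -1, 10], "dr": [0, 0, 0], "fingers": 1}, {"delta_pos": [-0.15, -1, 13.3], "dr": [0, 0, 0], "fingers": 1}, {"delta_pos": [-0.15, -1, 13.3], "dr": [0, 0, 0], "fingers": 1}]'

```text
time: 2.7
tool_pos: [0.492, -0.0702, 0.0519]
tool_rot: [-3.14, -0.005, 2.532]
contact_force: [0.5, 0.5, 0.5]
opening: 0.0005
grip_force: 0.0
```

Call:
step_arm --increments '[{"delta_pos": [0, 0.4, 0], "dr": [0, 0, 0], "fingers": 1}, {"delta_pos": [0, 0.8, 0], "dr": [0, 0, 0], "fingers": 1}, {"delta_pos": [0, 1.2, 0], "dr": [0, 0, 0], "fingers": 1}, {"delta_pos": [0, 1.6, 0], "dr": [0, 0, 0], "fingers": 1}, {"delta_pos": [0, 2, 0], "dr": [0, 0, 0], "fingers": 1}]'

```text
time: 3.32
tool_pos: [0.5055, -0.0546, 0.0539]
tool_rot: [3.141, 0.0, 2.531]
contact_force: [-0.1, -1.4, 0.4]
opening: 0.0004
grip_force: 1.0
```

Call:
step_arm --increments '[{"delta_pos": [0, 0.3, 0], "dr": [0, 0, 0], "fingers": 1}, {"delta_pos": [0, 0.6, 0], "dr": [0, 0, 0], "fingers": 1}, {"delta_pos": [0, 0.9, 0], "dr": [0, 0, 0], "fingers": 1}, {"delta_pos": [0, 1.2, 0], "dr": [0, 0, 0], "fingers": 1}, {"delta_pos": [0, 1.5, 0], "dr": [0, 0, 0], "fingers": 1}]'

```text
time: 3.95
tool_pos: [0.5138, -0.0424, 0.0536]
tool_rot: [-3.142, -0.0, 2.531]
contact_force: [-3.1, -0.7, 0.9]
opening: 0.0003
grip_force: 1.3
```

Call:
step_arm --increments '[{"delta_pos": [0, 0.3, 0], "dr": [0, 0, 0], "fingers": 1}, {"delta_pos": [0, 0.6, 0], "dr": [0, 0, 0], "fingers": 1}, {"delta_pos": [0, 0.9, 0], "dr": [0, 0, 0], "fingers": 1}, {"delta_pos": [0, 1.2, 0], "dr": [0, 0, 0], "fingers": 1}, {"delta_pos": [0, 1.4, 0], "dr": [0, 0, 0], "fingers": 1}]'

```text
time: 4.58
tool_pos: [0.5221, -0.0309, 0.0537]
tool_rot: [3.141, 0.0, 2.531]
contact_force: [-1.9, -1.6, -0.5]
opening: 0.0006
grip_force: 1.1
```

Call:
step_arm --increments '[{"delta_pos": [0, -1.5, 0], "dr": [0, 0, 0], "fingers": 1}, {"delta_pos": [0, -5, 0], "dr": [0, 0, 0], "fingers": 1}, {"delta_pos": [0, -10, -4], "dr": [0, 0, 0], "fingers": 1}, {"delta_pos": [0, -15, -9], "dr": [0, 0, 0], "fingers": 1}, {"delta_pos": [0, -20, -14], "dr": [0, 0, 0], "fingers": 1}]'

```text
time: 5.2
tool_pos: [0.4134, -0.1862, 0.1826]
tool_rot: [3.141, 0.002, 2.531]
contact_force: [1.5, -1.2, -0.2]
opening: 0.0006
grip_force: 0.0
```

```bash
python3 -c "
from h import *
to((.5,0,.05))
a=viewer.read_camera('top')[:,:,::-1];cv2.imwrite('pics/t2.png',a);cv2.imwrite('pics/t2z.png',cv2.resize(a[190:265,205:305],None,fx=8,fy=8,interpolation=2))"
```

```text
t 5.2 tcp [ 0.4134 -0.1862  0.1826] yaw 145.0 F [ 1.5 -1.2 -0.2] op 0.0006
(0.5, 0, 0.05) ->cm [ 3.61 20.22 13.26]
```

View pics/t2z.png

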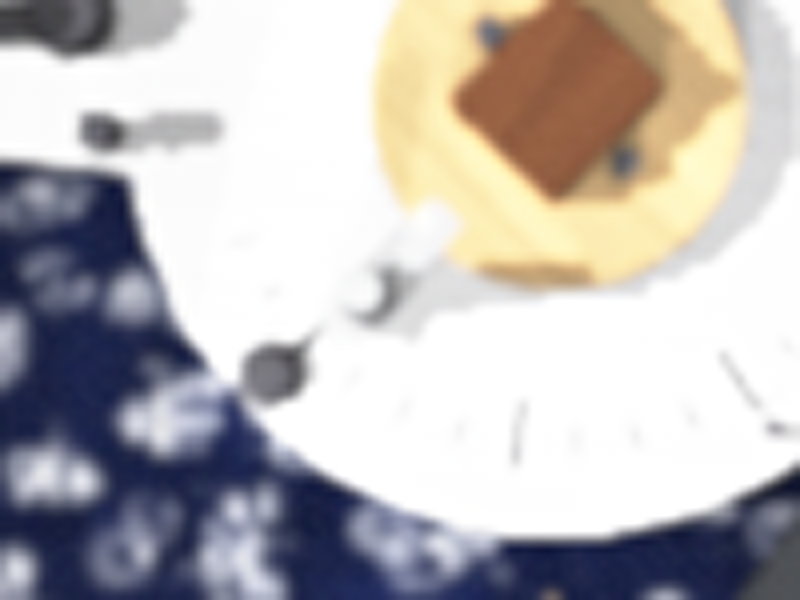

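```bash
python3 - <<'E'
from h import *
t=lambda u,v:((u+.5)/8+205-.5,(v+.5)/8+190-.5)
C0=np.array([.59626,-.06466]);C1=ray("top",t(560,100),.03)[:2];print("disc",C1)
b0=ray("top",t(275,373),.021)
for C in (C0,C1,(C0+C1)/2):
  for n,p in(("button",b0),("post",ray("top",t(372,292),.085)),("leverinner",ray("top",t(435,222),.033)),("pin",ray("top",t(778,429),.022)),("mark0",ray("top",t(520,432),.012))):
    d=p[:2]-C;print(n,p[:2].round(4),np.hypot(*d).round(4),np.degrees(np.arctan2(-d[1],-d[0])).round(2))
E
```

```text
disc [ 0.59635151 -0.06616832]
button [0.5123 0.0184] 0.1181 -44.7
post [ 0.5354 -0.0127] 0.08 -40.51
leverinner [ 0.5585 -0.0292] 0.0518 -43.14
pin [ 0.4983 -0.1345] 0.1203 35.46
mark0 [ 0.4958 -0.0562] 0.1008 -4.79
button [0.5123 0.0184] 0.1192 -45.18
post [ 0.5354 -0.0127] 0.0811 -41.28
leverinner [ 0.5585 -0.0292] 0.0529 -44.27
pin [ 0.4983 -0.1345] 0.1195 34.85
mark0 [ 0.4958 -0.0562] 0.1011 -5.63
button [0.5123 0.0184] 0.1187 -44.94
post [ 0.5354 -0.0127] 0.0805 -40.9
leverinner [ 0.5585 -0.0292] 0.0523 -43.71
pin [ 0.4983 -0.1345] 0.1199 35.15
mark0 [ 0.4958 -0.0562] 0.1009 -5.21
```

Call:
step_arm --increments '[{"delta_pos": [0, 5, -2], "dr": [0, 0, 0], "fingers": 1}, {"delta_pos": [0, 11, -4], "dr": [0, 0, 0], "fingers": 1}, {"delta_pos": [0, 17, -4], "dr": [0, 0, 0], "fingers": 1}, {"delta_pos": [2, 23, -4], "dr": [0, 0, 0], "fingers": 1}, {"delta_pos": [4, 28.5, -4], "dr": [0, 0, 0], "fingers": 1}]'

```text
time: 5.88
tool_pos: [0.5459, 0.0732, 0.2212]
tool_rot: [3.14, 0.001, 2.53]
contact_force: [0.2, -0.8, -0.9]
opening: 0.0006
grip_force: 0.0
```

Call:
step_arm --increments '[{"delta_pos": [2, 5, 0], "dr": [0, 0, 0], "fingers": 1}, {"delta_pos": [4, 10, 0], "dr": [0, 0, 0], "fingers": 1}, {"delta_pos": [5, 15, 0], "dr": [0, 0, 0], "fingers": 1}, {"delta_pos": [5, 15, 0], "dr": [0, 0, 0], "fingers": 1}, {"delta_pos": [5, 15, 0], "dr": [0, 0, 0], "fingers": 1}]'

```text
time: 6.5
tool_pos: [0.5901, 0.2227, 0.2208]
tool_rot: [-3.141, 0.0, 2.531]
contact_force: [-0.7, -0.7, 0.9]
opening: 0.0005
grip_force: 0.0
```

```bash
python3 - <<'E'
from h import *
to((.5,0,.05))
out=[]
for n,(r,c) in (("top",(205,230)),("scene",(192,208))):
    a=viewer.read_camera(n)[:,:,::-1];cv2.imwrite(f"pics/{n}3.png",a)
    f=8;z=cv2.resize(a[r:r+70,c:c+50],None,fx=f,fy=f,interpolation=2).astype(float)
    z=(255*(z/255)**2.5).astype(np.uint8)
    for k in range(0,50,10):cv2.putText(z,str(c+k),(k*f,10),0,.35,(0,0,255));cv2.line(z,(k*f,12),(k*f,18),(0,0,255))
    for k in range(0,70,10):cv2.putText(z,str(r+k),(0,k*f+4),0,.35,(0,0,255));cv2.line(z,(26,k*f),(32,k*f),(0,0,255))
    out.append(z)
cv2.imwrite("pics/cmp.png",np.hstack(out))
E
```

```text
t 6.5 tcp [0.5901 0.2227 0.2208] yaw 145.0 F [-0.7 -0.7  0.9] op 0.0005
(0.5, 0, 0.05) ->cm [ -5.39 -23.41  17.09]
```

View pics/cmp.png

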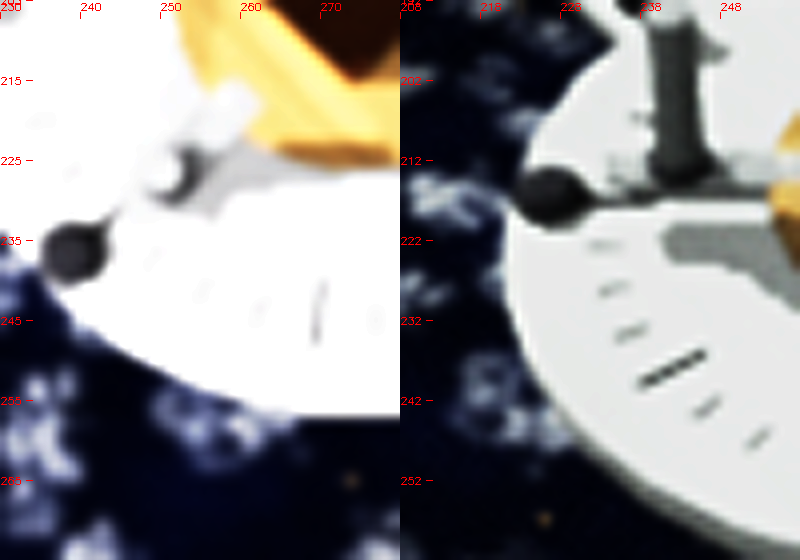

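```bash
python3 - <<'E'
from h import *
C=np.array([.5963,-.0654])
P=lambda a,r,z:[C[0]-r*np.cos(np.radians(a)),C[1]-r*np.sin(np.radians(a)),z]
print("button sc",proj("scene",[P(-44.9,.12,.017)]),"meas 226.9 216.1; top",proj("top",[P(-44.9,.12,.021)]),"meas 239.3 236.5")
print("mark0 sc ends",proj("scene",[P(-4.9,.09,.012),P(-4.9,.11,.012)]),"meas 246 236.3 / 238 240.2")
print("mark0 top",proj("top",[P(-4.9,.1,.012)]),"meas 269.8 243.9; pin top",proj("top",[P(35.1,.12,.024)]))
for a in(-40,-41,-42,-43,-44,-45,-46):
    ax=proj("scene",[P(a,.082,z) for z in np.linspace(.036,.085,50)])
    print(a,"sc u@202.6",np.interp(-202.6,-ax[:,1],ax[:,0]).round(2),"base",ax[0].round(1),"top",proj("top",[P(a,.082,.085)]).round(2),"inner",proj("top",[P(a,.05,.035)]).round(2))
E
```

```text
button sc [[226.87140412 214.92333083]] meas 226.9 216.1; top [[238.55809639 236.5954597 ]] meas 239.3 236.5
mark0 sc ends [[247.02098888 235.32404936]
 [239.18872126 239.2896156 ]] meas 246 236.3 / 238 240.2
mark0 top [[269.8187635  243.20755044]] meas 269.8 243.9; pin top [[301.85926246 243.25291647]]
-40 sc u@202.6 242.55 base [243.1 211.1] top [[251.05 226.91]] inner [[260.59 217.5 ]]
-41 sc u@202.6 242.6 base [243.2 210.7] top [[250.58 226.5 ]] inner [[260.32 217.26]]
-42 sc u@202.6 242.67 base [243.2 210.3] top [[250.12 226.07]] inner [[260.05 217.01]]
-43 sc u@202.6 242.74 base [243.2 209.8] top [[249.67 225.64]] inner [[259.79 216.76]]
-44 sc u@202.6 242.83 base [243.3 209.4] top [[249.22 225.2 ]] inner [[259.53 216.51]]
-45 sc u@202.6 242.93 base [243.4 209. ] top [[248.78 224.75]] inner [[259.28 216.25]]
-46 sc u@202.6 243.04 base [243.4 208.6] top [[248.35 224.29]] inner [[259.03 215.99]]
```

```bash
python3 - <<'E'
from h import *
a=cv2.imread("pics/top0.png");b=cv2.imread("pics/top3.png")
C=np.array([.5963,-.0654])
c=proj("top",[[*C,.045]])[0];print("centre px",c)
m=np.zeros(a.shape[:2],np.uint8);cv2.circle(m,tuple(int(round(x)) for x in c),14,255,-1)
g=lambda x:cv2.cvtColor(x,6).astype(np.float32)
for th in(20,25):
    M=cv2.getRotationMatrix2D(tuple(c),-th,1).astype(np.float32)
    for s in (0,1):
        try:
            W=M if s==0 else cv2.getRotationMatrix2D(tuple(c),th,1).astype(np.float32)
            cc,W=cv2.findTransformECC(g(a),g(b),W.copy(),cv2.MOTION_EUCLIDEAN,(3,500,1e-7),m,3)
            f=W[:,:2];t=W[:,2];print(s,th,cc,np.degrees(np.arctan2(f[1,0],f[0,0])),"fixed pt",np.linalg.solve(np.eye(2)-f,t))
        except cv2.error as e:print(s,th,"fail")
# brown block minAreaRect (heights z=.052)
for im in(a,b):
    h=cv2.cvtColor(im,40);k=((h[...,2]<150)&(h[...,2]>30)&((h[...,0]<14)|(h[...,0]>172))&(h[...,1]>90)).astype(np.uint8)
    k[:185]=0;k[222:]=0;k[:,:255]=0;k[:,300:]=0
    q=max(cv2.findContours(k,0,1)[0],key=cv2.contourArea);print(cv2.minAreaRect(q))
B=b.astype(int)
print("scene post col gray");s=cv2.cvtColor(cv2.imread("pics/scene3.png"),6)
print(s[178:204,238:248])
T=cv2.cvtColor(b,6);print(T[220:234,244:260])
print("pred scene top",[proj("scene",[[C[0]-.082*np.cos(np.radians(x)),C[1]-.082*np.sin(np.radians(x)),.085]]).round(1).tolist() for x in(-40,-42,-44,-46)])
E
```

```text
centre px [274.36856292 201.51815518]
0 20 0.9557967225493276 20.61747 fixed pt [276.93313733 198.42569883]
1 20 0.7195728870759039 -31.566034 fixed pt [274.43229703 202.42181796]
0 25 0.9557388618872336 20.947744 fixed pt [276.84528979 198.47132557]
1 25 0.7216690977415925 -30.652733 fixed pt [274.53580591 202.32606851]
((277.3999938964844, 202.1999969482422), (13.449688911437988, 21.259185791015625), 12.52880859375)
((274.0000305175781, 201.0), (18.384775161743164, 19.79899024963379), 45.0)
scene post col gray
[[ 79  68  81 100 104 104 108 105 107 110]
 [128  98  97 102 109 113 105 103 102  99]
 [150 142 116  97 100  98  96  87  83  80]
 [156 158 134  95  84  85  87  83  77  75]
 [136 150 140  97  77  71  73  75  70  68]
 [116 126 123  95  74  71  74  71  65  70]
 [ 90 104 127 119  76  67  72  66  69  63]
 [ 63 103 189 195  95  69  64  61  63  55]
 [ 57 107 223 239 151  88  71  62  55  53]
 [ 51  99 225 251 233 178 114  87  79  85]
 [ 53  91 227 252 250 242 202 146 138 134]
 [ 51  87 223 250 247 244 239 224 204 169]
 [ 49  82 195 242 242 240 241 241 239 236]
 [ 65 112 196 234 236 2
[... 863 characters left out ...]
230 234]
 [255 255 255 253 253 253 253 251 224 162 167 192 205 223 234 237]
 [255 255 254 253 253 254 254 253 230 158 161 191 214 229 236 236]
 [255 255 254 252 252 254 254 250 214 145 163 206 226 233 235 234]
 [255 254 253 250 244 244 242 224 172 151 190 225 232 234 234 237]
 [255 253 253 250 237 219 198 173 163 188 222 233 235 234 241 251]
 [251 250 253 253 249 237 219 197 205 225 234 235 235 239 251 255]
 [237 249 253 254 253 251 248 242 240 242 243 239 236 245 255 255]
 [241 254 254 254 254 254 255 255 255 255 254 251 247 253 255 255]
 [254 255 255 255 255 255 255 255 255 255 255 255 255 255 255 255]]
pred scene top [[[241.9, 193.7]], [[242.0, 192.8]], [[242.1, 192.0]], [[242.3, 191.1]]]
```

Call:
step_arm --increments '[{"delta_pos": [-2, -5.5, 0], "dr": [0, 0, 0], "fingers": 1}, {"delta_pos": [-4, -11, 0], "dr": [0, 0, 0], "fingers": 1}, {"delta_pos": [-6, -16.5, 0], "dr": [0, 0, 0], "fingers": 1}, {"delta_pos": [-8, -22, 0], "dr": [0, 0, 0], "fingers": 1}, {"delta_pos": [-9, -26.8, 0], "dr": [0, 0, 0], "fingers": 1}]'

```text
time: 7.22
tool_pos: [0.509, -0.0509, 0.2215]
tool_rot: [3.141, 0.001, 2.528]
contact_force: [-0.3, -1.3, 0.6]
opening: 0.0004
grip_force: 0.0
```

Call:
step_arm --increments '[{"delta_pos": [0, 0, 0], "dr": [0, 0, 0], "fingers": 1}, {"delta_pos": [0, 0, 5], "dr": [0, 0, 0], "fingers": 1}, {"delta_pos": [0, 0, 10], "dr": [0, 0, 0], "fingers": 1}, {"delta_pos": [0, 0, 15], "dr": [0, 0, 0], "fingers": 1}, {"delta_pos": [0, 0, 16.8], "dr": [0, 0, 0], "fingers": 1}]'

```text
time: 7.85
tool_pos: [0.5086, -0.0469, 0.0505]
tool_rot: [-3.14, -0.004, 2.531]
contact_force: [-0.1, 0.1, 0.9]
opening: 0.0006
grip_force: 0.0
```

Call:
step_arm --increments '[{"delta_pos": [0, 0.5, 0], "dr": [0, 0, 0], "fingers": 1}, {"delta_pos": [0, 1, 0], "dr": [0, 0, 0], "fingers": 1}, {"delta_pos": [0, 1.3, 0], "dr": [0, 0, 0], "fingers": 1}, {"delta_pos": [0, 1.3, 0], "dr": [0, 0, 0], "fingers": 1}, {"delta_pos": [0, 1.3, 0], "dr": [0, 0, 0], "fingers": 1}]'

```text
time: 8.48
tool_pos: [0.5178, -0.037, 0.0534]
tool_rot: [3.141, 0.001, 2.531]
contact_force: [0.4, -0.3, -0.2]
opening: 0.0004
grip_force: 0.0
```

```bash
python3 -c "
from h import *
to((.5,0,.05))
p=robot.observe()['tool_pos'];print('n',p[0]*.575+p[1]*.818,'l',-.818*p[0]+.575*p[1])"
```

```text
t 8.475 tcp [ 0.5178 -0.037   0.0534] yaw 145.0 F [ 0.4 -0.3 -0.2] op 0.0004
(0.5, 0, 0.05) ->cm [3.58 2.01 0.34]
n 0.26745318141786173 l -0.4448631324637545
```

Call:
step_arm --increments '[{"delta_pos": [0, 0.3, 0], "dr": [0, 0, 0], "fingers": 1}, {"delta_pos": [0, 0.6, 0], "dr": [0, 0, 0], "fingers": 1}, {"delta_pos": [0, 0.8, 0], "dr": [0, 0, 0], "fingers": 1}, {"delta_pos": [0, 1.0, 0], "dr": [0, 0, 0], "fingers": 1}, {"delta_pos": [0, 1.0, 0], "dr": [0, 0, 0], "fingers": 1}]'

```text
time: 9.1
tool_pos: [0.5235, -0.0289, 0.053]
tool_rot: [3.142, 0.0, 2.531]
contact_force: [-0.8, -1.4, 0.0]
opening: 0.0005
grip_force: 0.7
```

Call:
step_arm --increments '[{"delta_pos": [0, -1, 0], "dr": [0, 0, 0], "fingers": 1}, {"delta_pos": [0, -3, 0], "dr": [0, 0, 0], "fingers": 1}, {"delta_pos": [0, -3, -5], "dr": [0, 0, 0], "fingers": 1}, {"delta_pos": [0, -3, -10], "dr": [0, 0, 0], "fingers": 1}, {"delta_pos": [0, -3, -15], "dr": [0, 0, 0], "fingers": 1}]'

```text
time: 9.72
tool_pos: [0.5051, -0.0544, 0.2045]
tool_rot: [-3.141, -0.001, 2.53]
contact_force: [0.9, 0.3, -0.5]
opening: 0.0004
grip_force: 0.0
```

Call:
step_arm --increments '[{"delta_pos": [1, 6, 0], "dr": [0, 0, 0], "fingers": 1}, {"delta_pos": [1, 12, 0], "dr": [0, 0, 0], "fingers": 1}, {"delta_pos": [0, 18, 0], "dr": [0, 0, 0], "fingers": 1}, {"delta_pos": [-1, 24, 0], "dr": [0, 0, 0], "fingers": 1}, {"delta_pos": [-1, 27, 0], "dr": [0, 0, 0], "fingers": 1}]'

```text
time: 10.35
tool_pos: [0.6702, 0.1628, 0.202]
tool_rot: [-3.141, -0.001, 2.532]
contact_force: [0.6, -1.3, 0.4]
opening: 0.0003
grip_force: 0.0
```

```bash
python3 - <<'E'
from h import *
to((.5,0,.05))
for n in("top","scene"):cv2.imwrite(f"pics/{n}4.png",viewer.read_camera(n)[:,:,::-1])
b=cv2.cvtColor(cv2.imread("pics/top4.png"),6);print(b[220:233,244:258])
w=255-b[228:244,230:250].astype(float);w[w<120]=0;w[:,:4]=0
s=cv2.cvtColor(cv2.imread("pics/scene4.png"),6);print(s[188:200,238:246])
print(b[230:243,233:246])
E
```

```text
t 10.35 tcp [0.6702 0.1628 0.202 ] yaw 145.1 F [ 0.6 -1.3  0.4] op 0.0003
(0.5, 0, 0.05) ->cm [  4.62 -23.09  15.21]
[[255 255 254 254 254 254 254 252 248 249 251 251 251 251]
 [255 255 254 254 254 253 250 245 242 247 250 251 250 249]
 [255 254 254 253 252 248 236 222 222 232 240 240 238 237]
 [255 255 253 252 251 248 237 202 170 183 204 207 209 216]
 [255 255 254 252 251 251 247 222 156 149 177 191 203 219]
 [255 255 253 252 252 252 251 232 161 135 172 202 222 229]
 [255 254 251 250 252 252 251 226 155 146 191 221 228 229]
 [254 252 247 241 244 245 234 189 141 170 214 227 229 229]
 [254 252 247 233 222 209 181 150 156 199 225 228 227 228]
 [253 252 251 245 229 207 184 181 202 223 228 228 229 236]
 [251 252 252 251 247 239 233 232 236 234 229 229 237 250]
 [248 253 253 253 252 253 254 255 254 250 241 240 250 255]
 [249 255 255 255 254 255 255 255 255 255 254 254 255 255]]
[[ 53  88 227 252 250 241 200 143]
 [ 47  87 221 250 246 245 237 225]
 [ 51  88 194 240 240 240 241 240]
 [ 90 157 216 232 234 234 239 244]
 [133 217 237 235 232 230 233 242]
 [158 223 236 233 230 219 210 237]
 [183
[... 221 characters left out ...]
55 255 255 255 255 255 255 254 251 252]
 [255 255 255 255 255 255 255 255 255 255 246 248 253]
 [255 255 255 255 248 235 234 242 242 224 215 249 255]
 [255 255 253 230 181 149 140 143 143 144 196 253 255]
 [255 255 224 159 126 115 106  94  86 124 204 252 255]
 [255 254 186 130 124 125 121 108  91 119 194 242 255]
 [255 251 180 133 130 129 125 117  97 113 187 239 255]
 [247 236 176 137 131 129 124 114  96 119 200 245 255]
 [196 191 166 144 131 126 121 109 102 157 240 255 255]
 [132 134 163 169 148 129 126 137 160 221 255 255 255]
 [ 88  98 161 202 197 181 198 233 249 255 255 255 255]
 [ 78  70 133 202 232 245 255 255 255 255 255 255 255]
 [ 82  59  98 159 222 254 255 255 255 255 255 255 255]]
```

Call:
step_arm --increments '[{"delta_pos": [4.1, -1, 0], "dr": [0, 0, 0], "fingers": 1}, {"delta_pos": [4.1, -1, 2], "dr": [0, 0, 0], "fingers": 1}, {"delta_pos": [4.1, -1, 7], "dr": [0, 0, 0], "fingers": 1}, {"delta_pos": [4.1, -1, 12], "dr": [0, 0, 0], "fingers": 1}, {"delta_pos": [4.1, -1, 14.9], "dr": [0, 0, 0], "fingers": 1}]'

```text
time: 11.08
tool_pos: [0.6278, 0.175, 0.0515]
tool_rot: [-3.138, -0.003, 2.53]
contact_force: [-0.1, 0.0, -0.4]
opening: 0.0006
grip_force: 0.0
```

Call:
step_arm --increments '[{"delta_pos": [0, -0.5, 0], "dr": [0, 0, 0], "fingers": 1}, {"delta_pos": [0, -1, 0], "dr": [0, 0, 0], "fingers": 1}, {"delta_pos": [0.1, -1.5, 0], "dr": [0, 0, 0], "fingers": 1}, {"delta_pos": [0.2, -2, 0], "dr": [0, 0, 0], "fingers": 1}, {"delta_pos": [0.4, -2.5, 0], "dr": [0, 0, 0], "fingers": 1}]'

```text
time: 11.7
tool_pos: [0.6129, 0.1624, 0.0562]
tool_rot: [3.135, 0.0, 2.531]
contact_force: [0.2, 10.1, 1.4]
opening: 0.0003
grip_force: 4.3
```

Call:
step_arm --increments '[{"delta_pos": [0.2, -0.5, 0], "dr": [0, 0, 0], "fingers": 1}, {"delta_pos": [0.4, -1, 0], "dr": [0, 0, 0], "fingers": 1}, {"delta_pos": [0.6, -1.5, 0], "dr": [0, 0, 0], "fingers": 1}, {"delta_pos": [0.7, -2, 0], "dr": [0, 0, 0], "fingers": 1}, {"delta_pos": [0.8, -2.5, 0], "dr": [0, 0, 0], "fingers": 1}]'

```text
time: 12.32
tool_pos: [0.5915, 0.143, 0.0546]
tool_rot: [3.141, 0.001, 2.531]
contact_force: [-0.2, 3.6, 1.4]
opening: 0.0006
grip_force: 1.3
```

```bash
python3 -c "
from h import *
to()
p=robot.observe()['tool_pos'];print('n',p[0]*.575+p[1]*.818,'l',-.818*p[0]+.575*p[1])"
```

```text
t 12.325 tcp [0.5915 0.143  0.0546] yaw 145.0 F [-0.2  3.6  1.4] op 0.0006
n 0.4570981788251724 l -0.40155448608502
```

Call:
step_arm --increments '[{"delta_pos": [0, -0.5, 0], "dr": [0, 0, 0], "fingers": 1}, {"delta_pos": [0, -1, 0], "dr": [0, 0, 0], "fingers": 1}, {"delta_pos": [0, -1.5, 0], "dr": [0, 0, 0], "fingers": 1}, {"delta_pos": [-0.2, -2, 0], "dr": [0, 0, 0], "fingers": 1}, {"delta_pos": [-0.4, -2.5, 0], "dr": [0, 0, 0], "fingers": 1}]'

```text
time: 12.95
tool_pos: [0.5802, 0.1201, 0.0539]
tool_rot: [-3.141, -0.0, 2.531]
contact_force: [-0.5, 2.7, 1.0]
opening: 0.0005
grip_force: 1.0
```

Call:
step_arm --increments '[{"delta_pos": [0, -0.3, 0], "dr": [0, 0, 0], "fingers": 1}, {"delta_pos": [0, -0.6, 0], "dr": [0, 0, 0], "fingers": 1}, {"delta_pos": [0, -0.8, 0], "dr": [0, 0, 0], "fingers": 1}, {"delta_pos": [0, -0.9, 0], "dr": [0, 0, 0], "fingers": 1}, {"delta_pos": [0, -1, 0], "dr": [0, 0, 0], "fingers": 1}]'

```text
time: 13.58
tool_pos: [0.5748, 0.1123, 0.0542]
tool_rot: [3.141, 0.0, 2.531]
contact_force: [3.2, 0.6, 0.5]
opening: 0.0005
grip_force: 1.3
```

Call:
step_arm --increments '[{"delta_pos": [0, -0.1, 0], "dr": [0, 0, 0], "fingers": 1}, {"delta_pos": [0, -0.2, 0], "dr": [0, 0, 0], "fingers": 1}, {"delta_pos": [0, -0.3, 0], "dr": [0, 0, 0], "fingers": 1}, {"delta_pos": [0, -0.3, 0], "dr": [0, 0, 0], "fingers": 1}, {"delta_pos": [0, -0.3, 0], "dr": [0, 0, 0], "fingers": 1}]'

```text
time: 14.2
tool_pos: [0.5728, 0.1098, 0.054]
tool_rot: [-3.141, -0.0, 2.531]
contact_force: [3.2, 0.3, -0.3]
opening: 0.0004
grip_force: 1.1
```

Call:
step_arm --increments '[{"delta_pos": [0, -0.1, 0], "dr": [0, 0, 0], "fingers": 1}, {"delta_pos": [0, -0.2, 0], "dr": [0, 0, 0], "fingers": 1}, {"delta_pos": [0, -0.2, 0], "dr": [0, 0, 0], "fingers": 1}, {"delta_pos": [0, -0.2, 0], "dr": [0, 0, 0], "fingers": 1}, {"delta_pos": [0, -0.2, 0], "dr": [0, 0, 0], "fingers": 1}]'

```text
time: 14.82
tool_pos: [0.5727, 0.1093, 0.0542]
tool_rot: [3.139, 0.001, 2.531]
contact_force: [5.7, 5.4, -1.4]
opening: 0.0006
grip_force: 4.2
```

Call:
step_arm --increments '[{"delta_pos": [0, -0.1, 0], "dr": [0, 0, 0], "fingers": 1}, {"delta_pos": [0, -0.2, 0], "dr": [0, 0, 0], "fingers": 1}, {"delta_pos": [0, -0.3, 0], "dr": [0, 0, 0], "fingers": 1}, {"delta_pos": [0, -0.3, 0], "dr": [0, 0, 0], "fingers": 1}, {"delta_pos": [0, -0.3, 0], "dr": [0, 0, 0], "fingers": 1}]'

```text
time: 15.45
tool_pos: [0.5726, 0.109, 0.0544]
tool_rot: [3.134, 0.003, 2.531]
contact_force: [12.6, 14.9, -4.9]
opening: 0.0003
grip_force: 9.5
```

Call:
step_arm --increments '[{"delta_pos": [0, 1, 0], "dr": [0, 0, 0], "fingers": 1}, {"delta_pos": [0, 3, 0], "dr": [0, 0, 0], "fingers": 1}, {"delta_pos": [0, 5, 0], "dr": [0, 0, 0], "fingers": 1}, {"delta_pos": [0, 7, -5], "dr": [0, 0, 0], "fingers": 1}, {"delta_pos": [0, 10, -10], "dr": [0, 0, 0], "fingers": 1}]'

```text
time: 16.08
tool_pos: [0.6262, 0.1873, 0.1541]
tool_rot: [-3.138, -0.003, 2.53]
contact_force: [1.6, -0.0, -0.5]
opening: -0.0
grip_force: 0.0
```

Call:
step_arm --increments '[{"delta_pos": [0, 5, -5], "dr": [0, 0, 0], "fingers": 1}, {"delta_pos": [0, 8, -6], "dr": [0, 0, 0], "fingers": 1}, {"delta_pos": [0, 8, -6], "dr": [0, 0, 0], "fingers": 1}, {"delta_pos": [0, 8, -6], "dr": [0, 0, 0], "fingers": 1}, {"delta_pos": [0, 8, -6], "dr": [0, 0, 0], "fingers": 1}]'

```text
time: 16.7
tool_pos: [0.6723, 0.2519, 0.2129]
tool_rot: [-3.139, -0.002, 2.53]
contact_force: [0.4, 0.4, -0.1]
opening: 0.0004
grip_force: 0.0
```

```bash
python3 - <<'E'
from h import *
to()
a=viewer.read_camera('top')[:,:,::-1];s=viewer.read_camera('scene')[:,:,::-1]
A=cv2.resize(a[180:250,195:295],None,fx=5.5,fy=5.5,interpolation=2);A=(255*(A/255.)**2).astype(np.uint8)
S=cv2.resize(s[160:290,190:390],None,fx=1.25,fy=1.25)
o=np.zeros((400,800,3),np.uint8);o[:385,:550]=A;o[:162,550:]=S;cv2.imwrite('pics/end.png',o)
d=cv2.absdiff(np.ascontiguousarray(a),cv2.imread('pics/top4.png')).max(2);print("lever region diff",d[215:245,232:290].max())
print("clamp post home pred",proj('top',[[.5597,.0891,.085]]),"in crop",(proj('top',[[.5597,.0891,.085]])-[195,180])*5.5)
E
```

```text
t 16.7 tcp [0.6723 0.2519 0.2129] yaw 145.0 F [ 0.4  0.4 -0.1] op 0.0004
lever region diff 29
clamp post home pred [[206.52751178 214.50582731]] in crop [[ 63.40131476 189.78205021]]
```

View pics/end.png

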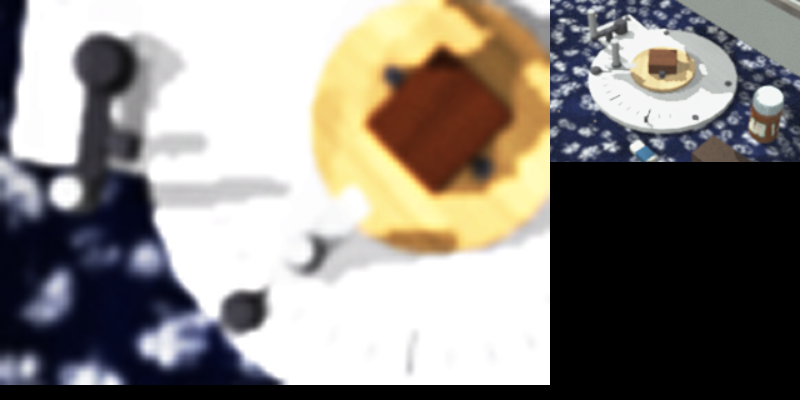

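```bash
python3 -c "
from cell import robot
print(robot.hand_in())"
```

```text
the job is handed in; nothing more can be done
None
```

I pushed the lever round to the wide button first, by camera measurement within about 1° of its middle. Then I pushed the clamp lever until it was hard against its stop. The lever didn't shift while I clamped, the bottle, block and eraser were never touched, and the job is handed in with no verdict shown.

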